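Fit a jar collar and prove its clamp screw

TASK

Fit the smaller flanged steel collar, flange down, into the round recess of the aluminium jar stand so that it sits flat on the bottom. Then swing the stand's clamp lever clockwise (seen from above) until its screw bites, with the toe over the collar's flange, and prove the screw: lean on the lever's knob in the tightening direction with about 11 N for two seconds, never reaching 15 N. Leave the lever there, let go, and do not disturb the other things on the table.

Things in the scene. Friction and masses are not known exactly. Their poses are not given: they have to be found in the camera images.
- collar: the smaller of two flanged steel collars, 40 mm tall, about 0.2 kg, loose, standing on the table flange down: a flange 80 mm diameter and 14 mm thick, above it a round tube 56 mm outside diameter and 26 mm tall, open through (46 mm bore). Origin: centre of the underside, z up; yaw does not matter. Grasp it across the tube
- stand: the jar stand, a fixed aluminium block 110 mm (its x) by 200 mm (its y) and 22 mm high; origin: centre of its underside. Recess in its -y half, clamp screw in its +y half
- recess (a point): centre of the floor of the stand's round recess, 84 mm diameter, 10 mm deep, floor 12 mm above the table; the seated collar's origin lies here and its flange stands 4 mm above the block. Axes parallel to the stand's. With the fingers apart along the stand's x they stay clear of the lever and its hub
- screw_axis (a point): the vertical axis of the clamp screw, at the top face of the block, 62 mm from the recess centre along the stand's +y. Axes as the stand's. The lever's hub here is 26 mm diameter, its top 51 mm above the table. The screw bites (a firm stop) when the lever points along the stand's +y from here, give or take 0.2 rad; the exact angle is shown nowhere: find it by feel
- knob (a point): centre of the lever's upright round black knob, 18 mm diameter, from 49 to 81 mm above the table (this point at 65), 70 mm from the screw axis; lever arm at 41 to 49 mm. Local +y points from the screw axis to the knob. It starts 1.1 to 1.5 rad short of the bite, turns clockwise seen from above with light friction (about 1.7 N at the knob) and stays where left
- toe (a point): tip of the lever's flat toe, 14 mm wide, pointing away from the knob, 29 mm from the screw axis; underside 28.5 mm above the table, 2.5 mm above the seated collar's flange. At the bite it lies over the flange, 33 to 34 mm from the recess centre in plan. With the lever at its start it is clear of the recess
- windup (a joint): elastic twist of the clamp screw under torque, rad, positive in tightening: 0.05 rad per N m, so 0.0035 rad per N at the knob (11 N: 0.0385). Beyond the bite the knob so gives about 0.25 mm per N and springs back when let go
- spare: the larger, spare flanged steel collar (flange 100 mm diameter), does not fit the recess; origin centre of underside
- jar_a: small jar, 46 mm diameter, 62 mm tall, brass cap; origin centre of underside
- jar_b: small jar, 46 mm diameter, 62 mm tall, white cap; origin centre of underside
- jar_c: jar, 72 mm diameter, 100 mm tall, brass cap; origin centre of underside
- jar_d: jar, 72 mm diameter, 100 mm tall, red cap; origin centre of underside
- lid_a: loose brass jar lid, 66 mm diameter, 10 mm thick; origin centre of underside
- brush_a: brush lying on the table, about 20 mm high or less
- bowl_a: white bowl, 120 mm diameter, 50 mm tall; origin centre of underside
Things that resemble listed ones, but are neither listed nor needed, are in the scene too. What is shaped like the stand but blue, brown or turquoise is not meant.

How it is judged:
By the outcome, as a careful person would: the job done as asked, in the order asked, and still so for the second after the job is handed in, with the robot touching nothing.
It also fails if it takes over 69 s, if anything falls off the work surface, if the arm or the gripper's body presses on something with over 40 N, if the wrist force passes 120 N, or if a joint passes its speed limit or range.

ROBOT

A 6-joint arm with a two-finger parallel gripper is mounted at the origin on the work surface. World frame = base frame: x ahead of the robot, y to its left, z up, the work surface at z = 0. Lengths are in mm, angles in rad, forces in N, time in s.
With the tool pointing down it reaches from about 350 to 775 mm from the base axis. Payload 7.3 kg.
Tool frame: the origin (TCP) lies midway between the tips of the shut fingers; the grasp point (between the pads) lies 19 mm behind it; z points along the fingers, y is the line along which they close (so a half turn about z gives the same grasp; the last joint's range is limited). The gripper opens to 92 mm and grips with 3 to 60 N. Pads are 19 mm wide; open, the fingers measure 130 mm over their backs; the gripper's body (75 mm by 190 mm) begins 47 mm behind the grasp point.
Start: joints at [-1.315, 0.342, 1.524, -0, 1.275, -0.146], TCP at [205.338, -483.199, 226.741] pointing down, gripper open.
Joint ranges: [-2.53, 2.53], [-0.77, 2.02], [0.04, 2.7], [-1, 4.14], [0.28, 2.66], [-3.11, 3.11]. Speed limits (rad/s): [2.57, 2.57, 3.14, 3.14, 3.14, 3.14].

INTERFACE

Orientations are given as [roll, pitch, yaw] about the fixed x, y, z axes, in that order (R = Rz(yaw) Ry(pitch) Rx(roll)).
In Python, from plant import bot gives the robot as it stands.
- The arm moves only by the tool jog_arm, never from a script. Its arguments are lists of equal length, an entry for each row: "dp": the shift along the tool's x, y, z in m, a list of three; "twist": the turn about the tool's z in degrees. A call has 1 to 10 rows; each row shifts and turns the commanded pose from where the row before left it, along the tool's axes as they then stand; what a row does not reach is not made up. A row lasts 1/8 s, in which the tool goes at most 62.5 mm and 10.7 degrees, less where a joint would pass 70% of its speed; a pose out of reach is approached as far as the arm can. A call is refused whole if a number of a shift passes 0.0625 or a number of a turn 10.7, either way. A call with a gripper value outside its range is refused whole. "jaw" is the finger opening in m, from 0 to 0.0918, set as the call begins (left out, the last holds). The fingers move at their own pace and stop on an object; the grip force is fixed at half the most. Time passes only in rows, so rows that do not move let the fingers close. It gives the time, the measured TCP pose, the force, the opening and the grip force at its end, in the units of the state.
- bot.get_obs(): the state, without advancing time (a new reading comes with each control period).
- bot.capture(name): name is "scene" or "top"; returns the picture (384x512x3 uint8, blue, green, red); there is no depth.
- bot.camera_params(name): a dict with "fx", "fy", "cx", "cy" (pixels), "R" (3x3) and "t" (3): a world point X has camera coordinates R X + t. Camera axes: x right, y down, z forward; pixel columns grow to the right and rows downward; lengths in mm; the calibration is good to about 2 mm. A picture is of the moment at which its call begins. camera_params takes no time and is no camera call.
- bot.close_job(): hands the job in; it is judged then, once.
Trained networks look in the newest picture that a camera, given by its name, has taken for a name from the list of things; names that differ only in an ending like _2 or _b are one class to them, and where a whole thing is asked for, a point or a joint stands for the part that bears it (a point fixed in the world has none). Each returns a list of dicts, best first, with "confidence" (0 to 1); they miss things now and then, are a little off and sometimes report something else, mostly with a low value. They report only what shows in the picture. A call takes as long as a camera call. They do not tell look-alikes from the thing itself.
- bot.find_in(camera, label): "bbox" ([centre column, centre row, width, height] in pixels, round what is visible of it).
- bot.masks_of(camera, label): "pixels" (384x512 bool, what is visible of it) and "bbox" ([centre column, centre row, width, height] in pixels, round what is visible of it).
The state is a dict: "time": time; "joint_positions": joint angles; "dq": joint speeds; "tau": joint torques, N m; "tool_pos": TCP position; "tcp_rot": TCP orientation; "contact_force": force on the tool from outside, world axes, zero at the start; "moment": the same for the moment, N m; "grip_width": finger opening in mm; "finger_force": force on a finger pad.
Only numpy, scipy, OpenCV 4.12 (cv2) and the standard library are available. Lean on these libraries where they do the work, as an engineer would, in place of code of your own. Each camera call takes 0.05 s, during which the arm holds its last target. There are 200 camera calls.

## Working session

There is one attempt and no reset: what is moved stays moved. The work goes in short steps, Python scripts to look and compute and a tool call to move; the robot and the scene stay as the last step left them, time stands still between calls to the robot, and variables do not carry over. Pictures are saved under pics/ and viewed, at most 10 in all, crops included, and the job is handed in when it is done.

Besides the shell and the picture viewer there is one more tool, called after "Request:" in YAML: its name, and indented under it one key for each argument. jog_arm: Moves the arm, as the interface text tells. Its arguments: {"type":"object","properties":{"dp":{"type":"array"},"twist":{"type":"array"},"jaw":{"type":"number"}},"required":["dp","twist"]}

```bash
mkdir -p pics; ls
python3 - <<'E'
from plant import bot
import cv2,numpy as np
for c in("scene","top"):
    im=bot.capture(c); cv2.imwrite(f"pics/{c}0.png",cv2.resize(im,(800,600)))
    p=bot.camera_params(c); print(c,p)
    for l in("collar","stand","knob","spare"):
        for d in bot.find_in(c,l)[:4]: print(l,np.round(d["bbox"]),round(d["confidence"],2))
o=bot.get_obs();print(o)
E
```

```text
pics
scene {'fx': 430.8301041591292, 'fy': 430.8301041591292, 'cx': 260.2709781406319, 'cy': 188.1947389775306, 'R': array([[-0.50184537,  0.86484865, -0.01371228],
       [ 0.62074044,  0.34906617, -0.70202145],
       [-0.60235582, -0.36081798, -0.71202377]]), 't': array([ 226.34904506, -229.39559656, 1650.18190142])}
collar [206. 188.  22.  19.] 0.95
stand [416. 211.  70.  57.] 0.84
stand [274. 237.  76.  59.] 0.72
stand [326. 198.  67.  52.] 0.69
stand [230. 124.  58.  37.] 0.62
knob [340. 194.  28.  18.] 0.7
knob [240. 120.  26.  11.] 0.69
knob [284. 225.  38.  28.] 0.51
knob [430. 211.  31.  24.] 0.49
spare [141. 236.  32.  37.] 0.93
top {'fx': 409.7111805626672, 'fy': 409.7111805626672, 'cx': 257.43878797559734, 'cy': 191.98775637886, 'R': array([[ 2.07628847e-02, -9.99783995e-01, -9.30606730e-04],
       [-9.91226474e-01, -2.04636219e-02, -1.30580693e-01],
       [ 1.30533443e-01,  3.63367390e-03, -9.91437248e-01]]), 't': array([ -17.96966622,  452.46299798, 1358.46143477])}
collar [310. 187.  18.  20.] 0.65
stand [125. 253.  62.  55.] 0.89
stand [364. 282.  27.  37.] 0.78
st
[... 212 characters left out ...]
 30.] 0.82
{'time': 0.5, 'joint_positions': array([-1.31502053e+00,  3.42010483e-01,  1.52418050e+00,  1.82383663e-05,
        1.27541038e+00, -1.46011094e-01]), 'dq': array([-0.00049239, -0.00160706, -0.00114397, -0.00121848, -0.00084297,
       -0.00054425]), 'tau': array([-9.23320331e-04, -4.30814838e+01, -2.44311440e+01,  7.18296692e-02,
        4.90616402e-02, -1.49797631e-05]), 'tool_pos': array([ 205.32324625, -483.16163047,  226.7069183 ]), 'tcp_rot': array([-3.14158658e+00, -1.85285585e-05,  4.01781579e-01]), 'contact_force': array([-0.53053519, -0.1602414 ,  0.21152895]), 'moment': array([-0.00175107, -0.04672139,  0.02356034]), 'finger_force': 0.0, 'grip_width': 91.93360382534367}
```

View pics/scene0.png

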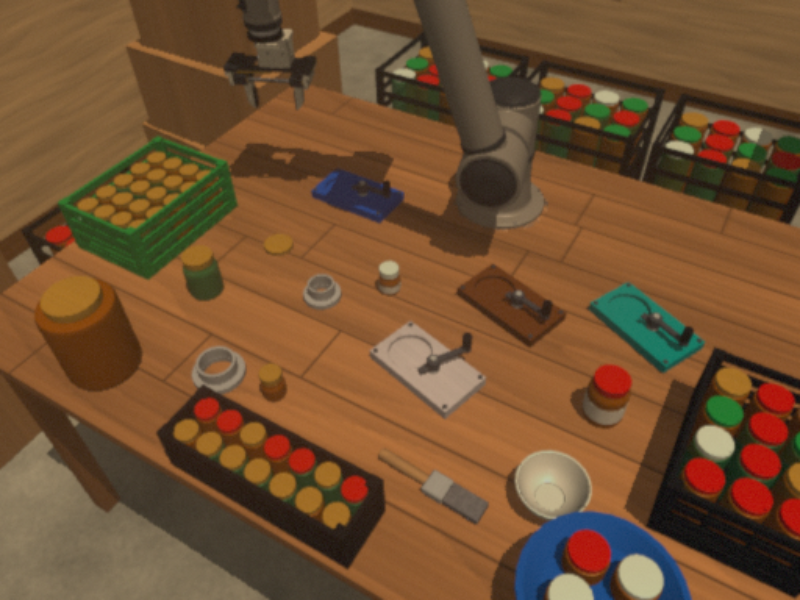

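View pics/top0.png

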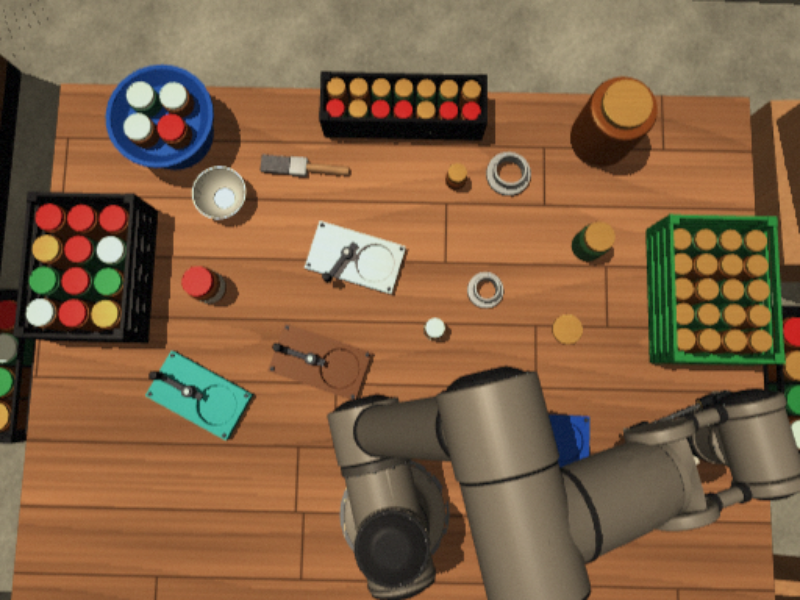

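The aluminium stand is the pale block, at scene (427,367) and top (355,257) in the 800 px views. The smaller collar is at top (486,290). The knob is at top (328,278).

```bash
cat > h.py <<'E'
from plant import bot
import cv2,numpy as np
from scipy.optimize import least_squares
P={c:bot.camera_params(c) for c in("scene","top")}
def proj(c,X):
    p=P[c];Y=np.atleast_2d(X)@p["R"].T+p["t"]
    return np.c_[p["fx"]*Y[:,0]/Y[:,2]+p["cx"],p["fy"]*Y[:,1]/Y[:,2]+p["cy"]]
def plane(c,uv,z):
    p=P[c];uv=np.atleast_2d(uv).astype(float)
    d=np.c_[(uv[:,0]-p["cx"])/p["fx"],(uv[:,1]-p["cy"])/p["fy"],np.ones(len(uv))]@p["R"]
    o=-p["R"].T@p["t"]
    return (o+d*((z-o[2])/d[:,2])[:,None])[:,:2]
a=np.linspace(0,2*np.pi,60)
def ring(r,z): return np.c_[r*np.cos(a),r*np.sin(a),0*a+z]
def cyl(parts): return np.vstack([ring(r,z) for r,z in parts])
def box(c,pts):
    q=proj(c,pts); return np.r_[q.min(0),q.max(0)]
def mbox(m):
    v,u=np.nonzero(m); return np.array([u.min()-.5,v.min()-.5,u.max()+.5,v.max()+.5])
E
cat > m.py <<'E'
from h import *
im={c:bot.capture(c) for c in P}
col=cyl([(40,0),(40,14),(28,40)])
prior={}
obs={}
for c in P:
    for d in bot.masks_of(c,"collar")[:3]:
        b=mbox(d["pixels"]); print(c,"collar",b,d["confidence"])
        if d["confidence"]>.5 and c not in obs: obs[c]=b
def f(x,cs): return np.concatenate([box(c,col+[x[0],x[1],0])-obs[c] for c in cs])
for cs in (["top"],["scene"],["top","scene"]):
    try:
        s=least_squares(f,[450,-100],args=(cs,));print(cs,"collar",s.x.round(1),s.fun.round(1))
    except KeyError: pass
L=np.array([[-55,-100],[55,-100],[55,100],[-55,100]])
st={}
for c,g in(("top",(227,164)),("scene",(273,235))):
    for d in bot.masks_of(c,"stand"):
        m=d["pixels"].astype(np.uint8)
        v,u=np.nonzero(m)
        if np.hypot(u.mean()-g[0],v.mean()-g[1])<12:
            # grey/white colour region
            hsv=cv2.cvtColor(im[c],cv2.COLOR_BGR2HSV)
            st[c]=m; print(c,"stand",d["confidence"],m.sum(),mbox(m)); break
def sil(c,x):
    R=np.array([[np.cos(x[2]),-np.sin(x[2])],[np.sin(x[2]),np.cos(x[2])]])
    xy=L@R.T+x[:2]
    q=proj(c,np.vstack([np.c_[xy,0*xy[:,0]],np.c_[xy,0*xy[:,0]+22]]))
    return cv2.convexHull(q.astype(np.float32))
def fs(x,cs):
    r=[]
    for c in cs:
        # low-sat bright pixels opened to drop lever, hull
        m=W[c]; h=cv2.convexHull(np.argwhere(m)[:,::-1].astype(np.float32))
        s=sil(c,x)
        r+= [cv2.pointPolygonTest(s,(float(p[0]),float(p[1])),True) for p in h[:,0]]
    return np.array(r)-.4
W={}
for c,g in(("top",(227,164)),("scene",(273,235))):
    b=im[c].astype(int); m=((b.max(2)-b.min(2))<45)&(b.min(2)>95)
    roi=np.zeros_like(m); roi[g[1]-45:g[1]+45,g[0]-50:g[0]+50]=1
    n,lab,stt,_=cv2.connectedComponentsWithStats((m&roi).astype(np.uint8))
    k=1+stt[1:,4].argmax(); W[c]=lab==k; print(c,"white",stt[k])
for cs in (["top"],["scene"],["top","scene"]):
    x0=[560,60,-.35]
    x0[:2]=plane("top",[227,164],20)[0]
    s=least_squares(fs,x0,args=(cs,),loss="soft_l1",diff_step=1e-3);print(cs,"stand",s.x.round(3),np.abs(s.fun).mean().round(2))
for c in P:
    for d in bot.find_in(c,"knob")[:5]: print(c,"knob",np.round(d["bbox"],1),round(d["confidence"],2))
v=[]
for c,g in(("top",(227,164)),("scene",(273,235))):
    q=im[c][g[1]-50:g[1]+50,g[0]-65:g[0]+65]; v.append(cv2.resize(q,None,fx=6,fy=6,interpolation=cv2.INTER_CUBIC)[:, :400*2])
cv2.imwrite("pics/z.png",cv2.resize(np.hstack(v),(800,308)))
E
python3 m.py
```

```text
scene collar [192.5 175.5 218.5 198.5] 0.58
top collar [298.5 173.5 321.5 196.5] 0.71
['top'] collar [ 483.7 -189.2] [-0.3 -0.3  0.3  0.3]
['scene'] collar [ 484.9 -188.9] [ 0.6 -0.2 -0.6  0.2]
['top', 'scene'] collar [ 484.2 -189.2] [-0.3 -0.4  0.3  0.1  0.7 -0.3 -0.6  0.1]
top stand 0.97 1867 [195.5 140.5 259.5 186.5]
scene stand 0.63 2357 [236.5 206.5 309.5 267.5]
top white [ 195  141   64   47 1688]
scene white [278 242  32  22  46]
['top'] stand [ 5.49101e+02  9.90190e+01 -2.79000e-01] 0.24
['scene'] stand [ 5.3717e+02  9.3364e+01 -2.6000e-01] 0.35
['top', 'scene'] stand [ 5.47554e+02  9.51800e+01 -2.70000e-01] 1.1
scene knob [284.4 226.1  32.6  23.2] 0.71
scene knob [207.  187.9  21.4  20.3] 0.48
scene knob [337.4 195.1  26.9  20.6] 0.46
top knob [218.6 169.5  20.1  26.6] 0.72
top knob [112.6 246.3  34.6  17.6] 0.51
top knob [191.8 224.5  29.8  11.4] 0.47
top knob [291.7 112.1   8.4  16.6] 0.31
```

View pics/z.png

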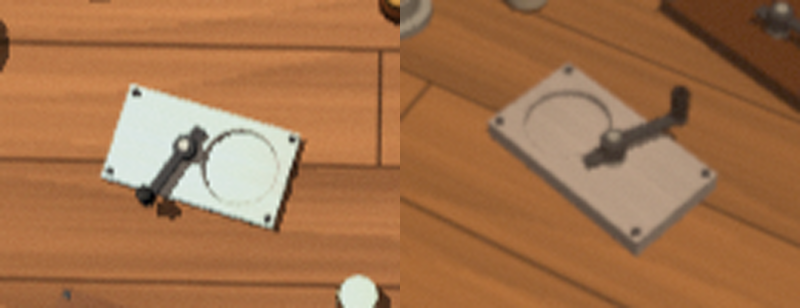

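The zooms show the pale stand with four dark corner dots, the recess, and the lever. The knob is at lower left in the top view. I'll use the dots for the stand pose.

```bash
cat > m2.py <<'E'
from h import *
D={"top":((227,164),np.array([(137,92),(294,140),(267,218),(110,171)])),
   "scene":((273,235),np.array([(306,173),(168,70),(100,120),(235,231)]))}
# order: by stand corners; sorted later by angle
for c,(g,d) in D.items():
    g8=cv2.cvtColor(bot.capture(c),cv2.COLOR_BGR2GRAY).astype(float); pts=[]
    for q in d:
        u=q[0]/3.077+g[0]-65; v=q[1]/3.077+g[1]-50
        i,j=int(round(v)),int(round(u)); w=g8[i-2:i+3,j-2:j+3]; k=np.clip(np.median(w)-10-w,0,None)
        J,I=np.meshgrid(range(j-2,j+3),range(i-2,i+3)); pts.append(((k*J).sum()/k.sum(),(k*I).sum()/k.sum()))
    X=plane(c,pts,22); C=X.mean(0); 
    e=X-C; print(c,np.round(pts,1).tolist(),X.round(1).tolist(),"ctr",C.round(1))
    n=[np.linalg.norm(X[i]-X[(i+1)%4]) for i in range(4)]; print(" sides",np.round(n,1))
    ax=[(X[i]-X[(i+1)%4]) for i in range(4)]
    l=ax[0]-ax[2] if n[0]>n[1] else ax[1]-ax[3]
    yaw=np.arctan2(l[1],l[0])-np.pi/2; print(" yaw",(yaw+np.pi/2)%np.pi-np.pi/2)
    print(" hub",plane(c,np.array({"top":(185,146),"scene":(214,138)}[c])/3.077+np.array(g)-[65,50],51).round(1),
      "knob",plane(c,np.array({"top":(147,196),"scene":(281,92)}[c])/3.077+np.array(g)-[65,50],81).round(1))
E
python3 m2.py
```

```text
top [[205.9, 143.6], [258.5, 159.7], [249.6, 185.4], [197.1, 169.9]] [[618.9, 173.4], [565.9, -9.8], [475.8, 18.6], [525.8, 199.9]] ctr [546.6  95.5]
 sides [190.7  94.5 188.   96.8]
 yaw -0.27512844597112207
 hub [[551.2 112.4]] knob [[490.  148.4]]
scene [[307.0, 240.5], [262.5, 207.1], [239.6, 223.9], [283.8, 260.0]] [[525.9, 199.9], [476.1, 22.9], [568.8, -3.1], [618.9, 173.5]] ctr [547.4  98.3]
 sides [183.9  96.4 183.6  96.7]
 yaw -0.27518409757434825
 hub [[553.8 117.8]] knob [[496.3 157.2]]
```

```bash
cat > m3.py <<'E'
from h import *
yh=np.array([.2717,.9624]); C=np.array([547.4,98.3])
ims={c:cv2.GaussianBlur(cv2.cvtColor(bot.capture(c),cv2.COLOR_BGR2GRAY).astype(np.float32),(0,0),.6) for c in P}
def samp(c,X):
    q=proj(c,X).astype(np.float32); return cv2.remap(ims[c],q[:,:1],q[:,1:],cv2.INTER_CUBIC)[:,0]
x0=C-44*yh
best={}
for c in P:
    S=[]
    for dx in np.arange(-10,10.1,.5):
        for dy in np.arange(-10,10.1,.5):
            o=np.array([x0[0]+dx,x0[1]+dy,0])
            ins=samp(c,ring(42,22)+o); A=samp(c,ring(48,22)+o);B=samp(c,ring(36,22)+o)
            # ring darker than both sides (robust)
            s=np.clip(np.minimum(A,B)-ins,-5,25).mean(); S.append((s,*o[:2]))
    S=np.array(sorted(S,reverse=True)); t=S[:8]; print(c,"recess",t[:,1:].mean(0).round(1),t[0].round(1),"rel",((t[:,1:].mean(0)-C)@yh).round(1))
E
python3 m3.py
```

```text
scene recess [540.3  58. ] [ 10.4 540.4  58. ] rel -40.8
top recess [535.7  54.5] [ 17.1 535.9  54.5] rel -45.4
```

Request:
jog_arm:
  dp:
    - [0, 0, 0]
    - [0, 0, 0]
    - [0, 0, 0]
    - [0, 0, 0]
    - [0, 0, 0]
    - [0.04, 0.021, 0]
    - [0.04, 0.021, 0]
    - [0.04, 0.021, 0]
    - [0.04, 0.021, 0]
    - [0.04, 0.021, 0]
  twist: [-10.24, -10.24, -10.24, -10.24, -10.24, 0, 0, 0, 0, 0]
  jaw: 0.0918

```text
time: 2.35
tool_pos: [361.7, -318.2, 226.9]
tcp_rot: [3.141, 0.0, 1.295]
contact_force: [-0.0, -0.0, 0.6]
grip_width: 91.9
finger_force: 0.0
```

Request:
jog_arm:
  dp:
    - [0.04, 0.021, 0]
    - [0.04, 0.021, 0]
    - [0.04, 0.021, 0]
    - [0.038, 0.021, 0.02]
    - [0, 0, 0.04]
    - [0, 0, 0.04]
    - [0, 0, 0.03]
    - [0, 0, 0]
    - [0, 0, 0]
  twist: [0, 0, 0, 0, 0, 0, 0, 0, 0]

```text
time: 3.48
tool_pos: [485.3, -190.5, 97.9]
tcp_rot: [3.14, 0.001, 1.295]
contact_force: [1.5, -0.4, 0.8]
grip_width: 91.9
finger_force: 0.0
```

Run:
```python
from h import *
o=bot.get_obs();print(o["time"],o["tool_pos"],o["tcp_rot"],o["contact_force"],o["grip_width"])
im=bot.capture("scene")
t=bot.capture("top")
cv2.imwrite("pics/c1.png",np.hstack([cv2.resize(im[130:230,150:280],(400,308)),cv2.resize(t[130:230,245:375],(400,308))]))
```

```text
3.475 [ 485.30185311 -190.54984734   97.88535419] [3.13977683e+00 5.08581878e-04 1.29535156e+00] [ 1.54289229 -0.37213844  0.79789877] 91.89490432860161
```

View pics/c1.png

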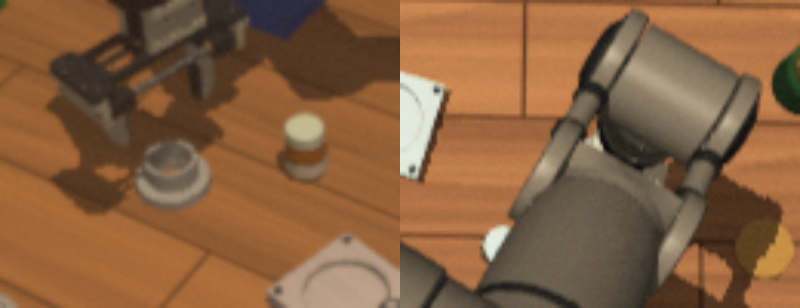

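The open gripper sits centred over the smaller collar, which is at about (172,178) in the left crop. I'll descend and grip.

Request:
jog_arm:
  dp:
    - [0.001, -0.0014, 0.02]
    - [0, 0, 0.02]
    - [0, 0, 0.015]
    - [0, 0, 0.01]
    - [0, 0, 0.008]
    - [0, 0, 0.006]
    - [0, 0, 0]
    - [0, 0, 0]
  twist: [0, 0, 0, 0, 0, 0, 0, 0]

```text
time: 4.58
tool_pos: [483.7, -188.9, 18.0]
tcp_rot: [3.141, 0.0, 1.295]
contact_force: [-0.4, -0.5, 0.7]
grip_width: 91.5
finger_force: 0.0
```

Request:
jog_arm:
  dp:
    - [0, 0, 0]
    - [0, 0, 0]
    - [0, 0, 0]
    - [0, 0, 0]
    - [0, 0, 0]
    - [0, 0, 0]
    - [0, 0, 0]
    - [0, 0, 0]
  twist: [0, 0, 0, 0, 0, 0, 0, 0]
  jaw: 0.045

```text
time: 5.58
tool_pos: [483.5, -188.8, 17.8]
tcp_rot: [3.142, 0.0, 1.295]
contact_force: [-0.8, 0.9, 1.0]
grip_width: 55.6
finger_force: 30.0
```

Request:
jog_arm:
  dp:
    - [0, 0, -0.01]
    - [0, 0, -0.018]
    - [0, 0, -0.018]
    - [0.02, -0.0015, 0]
    - [0.04, -0.0025, 0]
    - [0.05, -0.0035, 0]
    - [0.05, -0.003, 0]
    - [0.045, -0.0025, 0]
    - [0.03, -0.002, 0]
    - [0.015, -0.001, 0]
  twist: [0, 0, 0, 0, 0, 0, 0, 0, 0, 0]

```text
time: 6.82
tool_pos: [535.4, 58.6, 63.1]
tcp_rot: [-3.14, 0.0, 1.298]
contact_force: [0.1, -0.0, -1.7]
grip_width: 56.1
finger_force: 30.0
```

Request:
jog_arm:
  dp:
    - [0, 0, 0.008]
    - [0, 0, 0]
    - [0, 0, 0]
  twist: [0, 0, 0]

```text
time: 7.2
tool_pos: [535.9, 55.1, 55.5]
tcp_rot: [-3.141, 0.0, 1.294]
contact_force: [-0.1, -0.5, -2.3]
grip_width: 56.0
finger_force: 30.0
```

```bash
cat > v.py <<'E'
import sys
from h import *
o=bot.get_obs();print(o["time"],o["tool_pos"].round(1),o["tcp_rot"].round(4),o["contact_force"].round(1),o["moment"].round(2),o["grip_width"],o["finger_force"])
im=bot.capture("scene"); t=bot.capture("top")
def crop(i,u,v): return cv2.resize(i[v-40:v+40,u-50:u+50],(400,320),interpolation=cv2.INTER_CUBIC)
cv2.imwrite("pics/%s.png"%sys.argv[1],np.hstack([crop(im,273,225),crop(t,227,160)]))
for c in P:
    for d in bot.masks_of(c,"collar")[:3]: print(c,mbox(d["pixels"]),d["confidence"])
E
python3 v.py c2
```

```text
7.2 [535.9  55.1  55.5] [-3.1411e+00  3.0000e-04  1.2939e+00] [-0.1 -0.5 -2.3] [-0.05 -0.06 -0.05] 56.000474465762686 29.99956018757075
scene [249.5 206.5 275.5 230.5] 0.81
top [270.5 202.5 284.5 216.5] 0.53
```

View pics/c2.png

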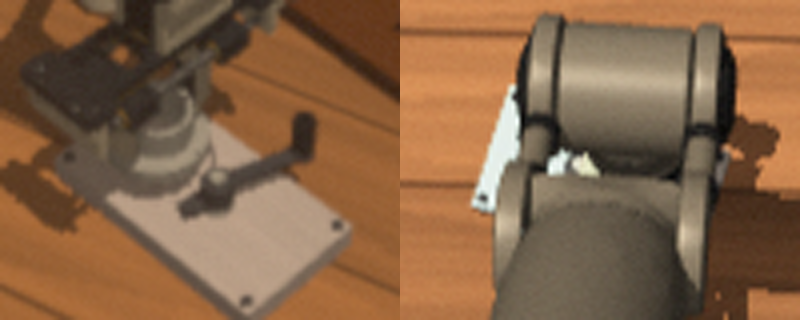

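Request:
jog_arm:
  dp:
    - [0.0007, -0.0007, 0.007]
    - [0, 0, 0.006]
    - [0, 0, 0.002]
    - [0, 0, 0.0015]
    - [0, 0, 0.001]
    - [0, 0, 0]
  twist: [0, 0, 0, 0, 0, 0]

```text
time: 8.15
tool_pos: [535.6, 57.1, 38.2]
tcp_rot: [3.142, 0.0, 1.295]
contact_force: [0.4, -0.1, -1.4]
grip_width: 56.0
finger_force: 30.0
```

Request:
jog_arm:
  dp:
    - [0, 0, 0.001]
    - [0, 0, 0.001]
    - [0, 0, 0.001]
    - [0, 0, 0]
  twist: [0, 0, 0, 0]

```text
time: 8.65
tool_pos: [535.5, 57.0, 35.1]
tcp_rot: [-3.141, 0.0, 1.295]
contact_force: [-0.9, 0.1, -1.9]
grip_width: 56.0
finger_force: 30.0
```

It has dropped in freely, well below the rim. I'll go on down to the floor.

Request:
jog_arm:
  dp:
    - [0, 0, 0.0015]
    - [0, 0, 0.0015]
    - [0, 0, 0.001]
    - [0, 0, 0.0005]
    - [0, 0, 0]
  twist: [0, 0, 0, 0, 0]

```text
time: 9.28
tool_pos: [535.6, 57.0, 30.7]
tcp_rot: [3.142, 0.0, 1.295]
contact_force: [0.4, 0.5, -2.2]
grip_width: 56.2
finger_force: 30.0
```

Request:
jog_arm:
  dp:
    - [0, 0, 0.0005]
    - [0, 0, 0.0005]
    - [0, 0, 0]
  twist: [0, 0, 0]

```text
time: 9.65
tool_pos: [535.6, 57.0, 29.8]
tcp_rot: [3.141, 0.0, 1.295]
contact_force: [-0.1, -0.1, -2.0]
grip_width: 55.8
finger_force: 30.0
```

Request:
jog_arm:
  dp:
    - [0, 0, 0.0004]
    - [0, 0, 0]
    - [0, 0, 0]
  twist: [0, 0, 0]

```text
time: 10.02
tool_pos: [535.6, 57.0, 29.7]
tcp_rot: [3.141, 0.0, 1.295]
contact_force: [-2.7, -0.5, 4.7]
grip_width: 55.6
finger_force: 30.0
```

Request:
jog_arm:
  dp:
    - [0, 0, 0]
    - [0, 0, 0]
    - [0, 0, 0]
    - [0, 0, 0]
    - [0, 0, 0]
    - [0, 0, 0]
  twist: [0, 0, 0, 0, 0, 0]
  jaw: 0.085

```text
time: 10.78
tool_pos: [535.6, 57.0, 29.3]
tcp_rot: [3.142, 0.0, 1.295]
contact_force: [0.1, 0.1, 0.7]
grip_width: 85.1
finger_force: 0.0
```

Request:
jog_arm:
  dp:
    - [0, 0, -0.01]
    - [0, 0, -0.025]
    - [0, 0, -0.04]
    - [0, 0, -0.035]
    - [0.012, -0.019, 0]
    - [0.012, -0.019, 0]
    - [0.012, -0.02, 0]
    - [0.01, -0.019, 0]
    - [0, 0, 0]
    - [0, 0, 0]
  twist: [0, 0, 0, 0, 0, 0, 0, 0, -10.54, -10.54]

```text
time: 12.02
tool_pos: [472.9, 123.2, 139.0]
tcp_rot: [-3.141, 0.0, 1.671]
contact_force: [0.6, 0.6, -0.4]
grip_width: 85.1
finger_force: 0.0
```

Request:
jog_arm:
  dp:
    - [0, 0, 0]
    - [0, 0, 0]
    - [0, 0, 0]
    - [0, 0, 0]
    - [0, 0, 0]
    - [0, 0, 0]
    - [0, 0, 0]
  twist: [-10.54, -10.54, -10.54, -10.54, -10.54, 0, 0]
  jaw: 0

```text
time: 12.9
tool_pos: [473.6, 122.6, 139.1]
tcp_rot: [-3.141, -0.0, 2.58]
contact_force: [-0.3, -0.2, -0.5]
grip_width: 19.6
finger_force: 0.0
```

```bash
python3 v.py c3
```

```text
12.9 [473.6 122.6 139.1] [-3.1413e+00 -3.0000e-04  2.5799e+00] [-0.3 -0.2 -0.5] [ 0.07 -0.16  0.  ] 19.555658936812918 0.0
scene [248.5 210.5 275.5 236.5] 0.95
scene [168.5 149.5 187.5 163.5] 0.75
top [230.5 156.5 250.5 178.5] 0.81
```

View pics/c3.png

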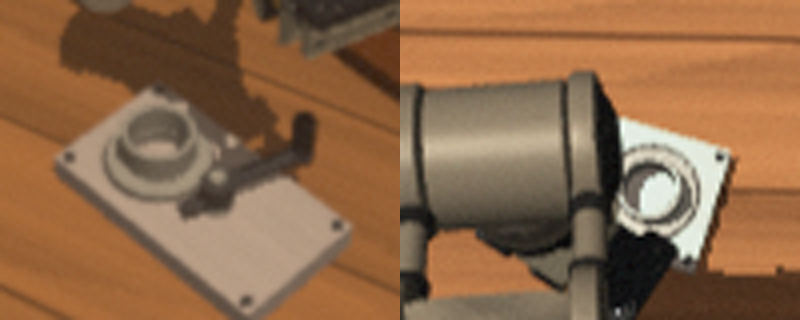

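The collar sits in the recess, at scene crop (160,155), and the lever is untouched with its knob at (302,130). I'll lower the shut fingers behind the knob.

Request:
jog_arm:
  dp:
    - [0, 0, 0.025]
    - [0, 0, 0.025]
    - [0, 0, 0.015]
    - [0, 0, 0.01]
    - [0, 0, 0.007]
    - [0, 0, 0]
    - [0, 0, 0]
  twist: [0, 0, 0, 0, 0, 0, 0]
  jaw: 0

```text
time: 13.98
tool_pos: [474.4, 122.3, 57.8]
tcp_rot: [3.141, 0.001, 2.583]
contact_force: [-0.6, 0.4, -0.3]
grip_width: 0.5
finger_force: 0.0
```

```bash
sed -i 's/50:u+50/50:u+50/' v.py; python3 v.py c4
```

```text
13.975 [474.4 122.3  57.8] [3.141e+00 8.000e-04 2.583e+00] [-0.6  0.4 -0.3] [ 0.12 -0.13  0.06] 0.5295725711707938 0.0
scene [248.5 210.5 275.5 236.5] 0.72
top [233.5 156.5 250.5 179.5] 0.46
```

View pics/c4.png

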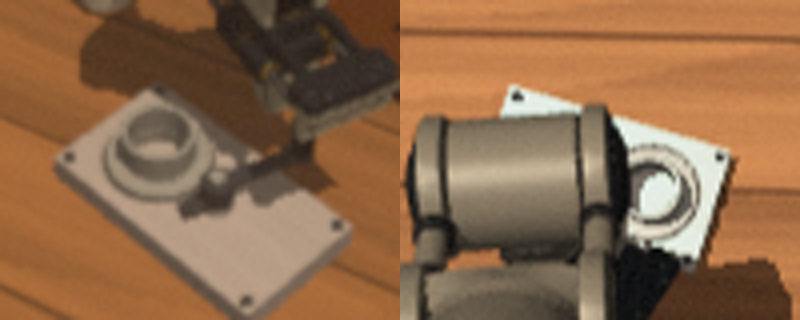

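The gripper is behind the knob at scene crop (300,150), without touching it. Next I'll close in along the tangent.

Request:
jog_arm:
  dp:
    - [0, 0.004, 0]
    - [0, 0.003, 0]
    - [0, 0.002, 0]
    - [0, 0.002, 0]
    - [0, 0, 0]
    - [0, 0, 0]
  twist: [0, 0, 0, 0, 0, 0]

```text
time: 14.92
tool_pos: [479.8, 131.6, 57.3]
tcp_rot: [-3.141, -0.0, 2.583]
contact_force: [-0.2, 0.6, 0.5]
grip_width: 0.4
finger_force: 0.0
```

Request:
jog_arm:
  dp:
    - [0, 0.003, 0]
    - [0, 0.003, 0]
    - [0, 0.003, 0]
  twist: [0, 0, 0]

```text
time: 15.3
tool_pos: [484.3, 139.3, 57.2]
tcp_rot: [-3.141, -0.001, 2.583]
contact_force: [-1.7, -0.7, 1.4]
grip_width: 0.6
finger_force: 0.9
```

```bash
python3 v.py c5
```

```text
15.3 [484.3 139.3  57.2] [-3.1410e+00 -6.0000e-04  2.5831e+00] [-1.7 -0.7  1.4] [-0.08  0.13 -0.03] 0.6296378814313912 0.9101030230522156
scene [249.5 211.5 275.5 235.5] 0.84
scene [115.5 156.5 142.5 192.5] 0.24
top [227.5 156.5 249.5 178.5] 0.82
```

View pics/c5.png

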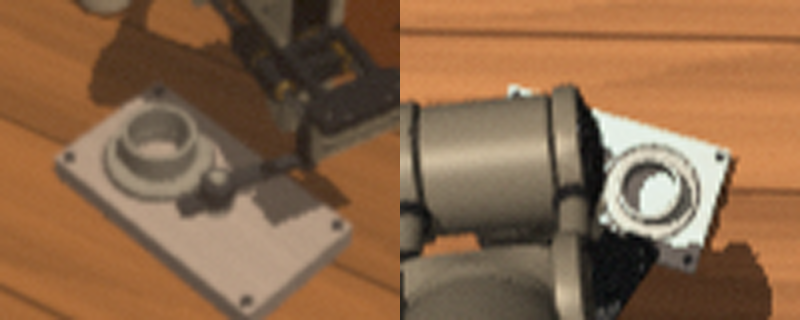

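The finger now touches the knob, with the lever near scene crop (265,175). Next I'll sweep around the screw axis, stopping short of where the bite may be.

Request:
jog_arm:
  dp:
    - [0.00095, 0.00455, 0]
    - [0.0016, 0.0092, 0]
    - [0.0016, 0.0092, 0]
    - [0.0016, 0.0092, 0]
    - [0.0016, 0.0092, 0]
    - [0.0016, 0.0092, 0]
    - [0.0016, 0.0092, 0]
    - [0.00095, 0.00455, 0]
    - [0, 0, 0]
    - [0, 0, 0]
  twist: [3.7, 7.4, 7.4, 7.4, 7.4, 7.4, 7.4, 3.7, 0, 0]

```text
time: 16.75
tool_pos: [528.7, 184.4, 57.3]
tcp_rot: [3.141, 0.0, 1.68]
contact_force: [0.3, -0.1, -0.0]
grip_width: 0.4
finger_force: 0.2
```

```bash
python3 v.py c6
```

```text
16.75 [528.7 184.4  57.3] [3.1413 0.     1.6802] [ 0.3 -0.1 -0. ] [-0.06 -0.04  0.  ] 0.41745860703080134 0.19762604031711817
scene [250.5 211.5 275.5 235.5] 0.75
scene [165.5 232.5 183.5 256.5] 0.74
scene [236.5 205.5 310.5 267.5] 0.28
```

View pics/c6.png

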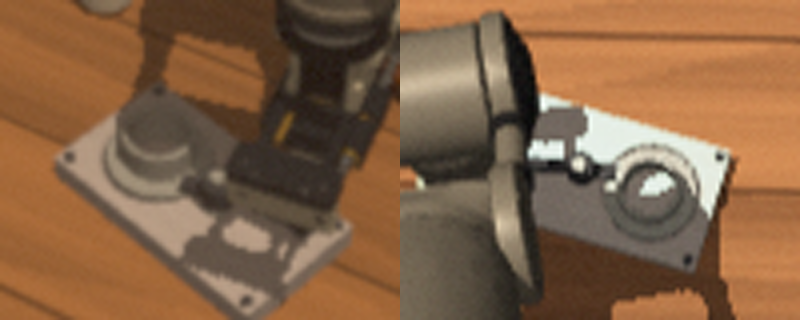

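The lever followed and now points nearly along the stand's +y, with the top view showing the hub at (582,168). From here I'll creep in by feel.

Request:
jog_arm:
  dp:
    - [0.0001, 0.0006, 0]
    - [0.0001, 0.0006, 0]
    - [0.0001, 0.0006, 0]
    - [0.0001, 0.0006, 0]
    - [0.0001, 0.0006, 0]
  twist: [0.48, 0.48, 0.48, 0.48, 0.48]

```text
time: 17.58
tool_pos: [531.7, 185.2, 57.3]
tcp_rot: [-3.142, 0.0, 1.637]
contact_force: [-1.7, 0.6, 1.1]
grip_width: 0.1
finger_force: 0.9
```

Request:
jog_arm:
  dp:
    - [0.0001, 0.0006, 0]
    - [0.0001, 0.0006, 0]
    - [0.0001, 0.0006, 0]
    - [0.0001, 0.0006, 0]
    - [0.0001, 0.0006, 0]
  twist: [0.48, 0.48, 0.48, 0.48, 0.48]

```text
time: 18.2
tool_pos: [534.7, 185.8, 57.3]
tcp_rot: [3.142, 0.0, 1.595]
contact_force: [-2.5, 0.8, 0.3]
grip_width: 0.6
finger_force: 0.9
```

Request:
jog_arm:
  dp:
    - [0.0001, 0.0005, 0]
    - [0.0001, 0.0005, 0]
    - [0.0001, 0.0005, 0]
    - [0.0001, 0.0005, 0]
  twist: [0.4, 0.4, 0.4, 0.4]

```text
time: 18.7
tool_pos: [536.7, 186.3, 57.3]
tcp_rot: [3.142, 0.0, 1.567]
contact_force: [-2.2, 1.5, 0.2]
grip_width: 0.5
finger_force: 0.9
```

Request:
jog_arm:
  dp:
    - [0.0001, 0.0005, 0]
    - [0.0001, 0.0005, 0]
    - [0.0001, 0.0005, 0]
    - [0.0001, 0.0005, 0]
  twist: [0.4, 0.4, 0.4, 0.4]

```text
time: 19.2
tool_pos: [538.7, 186.6, 57.3]
tcp_rot: [-3.142, 0.0, 1.539]
contact_force: [-1.9, 0.6, 0.4]
grip_width: 0.4
finger_force: 0.9
```

Request:
jog_arm:
  dp:
    - [0.0001, 0.0005, 0]
    - [0.0001, 0.0005, 0]
    - [0.0001, 0.0005, 0]
    - [0.0001, 0.0005, 0]
  twist: [0.4, 0.4, 0.4, 0.4]

```text
time: 19.7
tool_pos: [540.7, 186.9, 57.3]
tcp_rot: [3.142, 0.0, 1.511]
contact_force: [-1.9, 1.1, 0.6]
grip_width: 0.3
finger_force: 0.9
```

Request:
jog_arm:
  dp:
    - [0.0001, 0.0005, 0]
    - [0.0001, 0.0005, 0]
    - [0.0001, 0.0005, 0]
    - [0.0001, 0.0005, 0]
  twist: [0.4, 0.4, 0.4, 0.4]

```text
time: 20.2
tool_pos: [542.7, 187.2, 57.3]
tcp_rot: [3.141, 0.0, 1.483]
contact_force: [-0.8, 1.1, 0.6]
grip_width: 0.4
finger_force: 0.9
```

Request:
jog_arm:
  dp:
    - [0.0001, 0.0005, 0]
    - [0.0001, 0.0005, 0]
    - [0.0001, 0.0005, 0]
    - [0.0001, 0.0005, 0]
  twist: [0.4, 0.4, 0.4, 0.4]

```text
time: 20.7
tool_pos: [544.8, 187.4, 57.3]
tcp_rot: [3.142, 0.0, 1.455]
contact_force: [-2.2, 1.4, -0.4]
grip_width: 0.4
finger_force: 0.9
```

Request:
jog_arm:
  dp:
    - [0.0001, 0.0005, 0]
    - [0.0001, 0.0005, 0]
    - [0.0001, 0.0005, 0]
    - [0.0001, 0.0005, 0]
  twist: [0.4, 0.4, 0.4, 0.4]

```text
time: 21.2
tool_pos: [546.8, 187.6, 57.3]
tcp_rot: [3.142, 0.0, 1.427]
contact_force: [-0.1, 2.1, -0.2]
grip_width: 0.1
finger_force: 0.9
```

Request:
jog_arm:
  dp:
    - [0.0001, 0.0005, 0]
    - [0.0001, 0.0005, 0]
    - [0.0001, 0.0005, 0]
    - [0.0001, 0.0005, 0]
  twist: [0.4, 0.4, 0.4, 0.4]

```text
time: 21.7
tool_pos: [548.8, 187.6, 57.3]
tcp_rot: [3.142, 0.0, 1.399]
contact_force: [-1.3, 0.5, 0.3]
grip_width: 0.5
finger_force: 0.9
```

Request:
jog_arm:
  dp:
    - [0.0001, 0.0005, 0]
    - [0.0001, 0.0005, 0]
    - [0.0001, 0.0005, 0]
    - [0.0001, 0.0005, 0]
  twist: [0.4, 0.4, 0.4, 0.4]

```text
time: 22.2
tool_pos: [550.9, 187.7, 57.3]
tcp_rot: [3.142, 0.0, 1.371]
contact_force: [-1.3, 0.7, 0.8]
grip_width: 0.2
finger_force: 0.9
```

Request:
jog_arm:
  dp:
    - [0.0001, 0.0005, 0]
    - [0.0001, 0.0005, 0]
    - [0.0001, 0.0005, 0]
    - [0.0001, 0.0005, 0]
  twist: [0.4, 0.4, 0.4, 0.4]

```text
time: 22.7
tool_pos: [552.9, 187.6, 57.3]
tcp_rot: [3.141, 0.0, 1.343]
contact_force: [-1.1, 2.3, -0.5]
grip_width: 0.3
finger_force: 0.9
```

Request:
jog_arm:
  dp:
    - [0.0001, 0.0005, 0]
    - [0.0001, 0.0005, 0]
    - [0.0001, 0.0005, 0]
    - [0.0001, 0.0005, 0]
  twist: [0.4, 0.4, 0.4, 0.4]

```text
time: 23.2
tool_pos: [554.9, 187.6, 57.3]
tcp_rot: [3.142, 0.0, 1.316]
contact_force: [-1.7, 1.6, 0.1]
grip_width: 0.6
finger_force: 0.9
```

Request:
jog_arm:
  dp:
    - [0.0001, 0.0005, 0]
    - [0.0001, 0.0005, 0]
    - [0.0001, 0.0005, 0]
    - [0.0001, 0.0005, 0]
  twist: [0.4, 0.4, 0.4, 0.4]

```text
time: 23.7
tool_pos: [557.0, 187.4, 57.3]
tcp_rot: [3.142, 0.0, 1.288]
contact_force: [-1.6, 1.8, 0.5]
grip_width: 0.3
finger_force: 0.9
```

Request:
jog_arm:
  dp:
    - [0.0001, 0.0005, 0]
    - [0.0001, 0.0005, 0]
    - [0.0001, 0.0005, 0]
    - [0.0001, 0.0005, 0]
  twist: [0.4, 0.4, 0.4, 0.4]

```text
time: 24.2
tool_pos: [558.6, 187.4, 57.2]
tcp_rot: [-3.141, 0.0, 1.26]
contact_force: [-2.8, 3.1, 0.5]
grip_width: 0.2
finger_force: 2.2
```

That looks like the bite: the force rises and the tool lags. I'll hold still to read it, then step along the tangent only.

Request:
jog_arm:
  dp:
    - [0, 0, 0]
    - [0, 0, 0]
  twist: [0, 0]

```text
time: 24.45
tool_pos: [558.7, 187.4, 57.2]
tcp_rot: [-3.141, 0.0, 1.26]
contact_force: [-3.9, 3.7, 0.3]
grip_width: -0.1
finger_force: 2.3
```

Request:
jog_arm:
  dp:
    - [0, 0.0004, 0]
    - [0, 0, 0]
  twist: [0, 0]

```text
time: 24.7
tool_pos: [559.0, 187.3, 57.2]
tcp_rot: [-3.141, 0.0, 1.26]
contact_force: [-4.5, 4.1, 2.6]
grip_width: 0.4
finger_force: 2.6
```

Request:
jog_arm:
  dp:
    - [0, 0.0004, 0]
    - [0, 0.0004, 0]
    - [0, 0, 0]
    - [0, 0, 0]
  twist: [0, 0, 0, 0]

```text
time: 25.2
tool_pos: [559.4, 187.2, 57.2]
tcp_rot: [-3.14, 0.0, 1.26]
contact_force: [-5.3, 4.4, 1.7]
grip_width: 0.5
finger_force: 3.2
```

Request:
jog_arm:
  dp:
    - [0, 0.0004, 0]
    - [0, 0.0004, 0]
    - [0, 0.0004, 0]
    - [0, 0.0004, 0]
    - [0, 0, 0]
    - [0, 0, 0]
  twist: [0, 0, 0, 0, 0, 0]

```text
time: 25.95
tool_pos: [560.2, 186.9, 57.1]
tcp_rot: [-3.139, 0.0, 1.26]
contact_force: [-7.1, 5.2, 2.8]
grip_width: 0.3
finger_force: 4.3
```

Request:
jog_arm:
  dp:
    - [0, 0.0004, 0]
    - [0, 0.0004, 0]
    - [0, 0.0004, 0]
    - [0, 0.0004, 0]
    - [0, 0, 0]
    - [0, 0, 0]
  twist: [0, 0, 0, 0, 0, 0]

```text
time: 26.7
tool_pos: [561.1, 186.7, 57.0]
tcp_rot: [-3.137, 0.001, 1.26]
contact_force: [-9.3, 6.6, 3.0]
grip_width: 0.2
finger_force: 5.5
```

Request:
jog_arm:
  dp:
    - [0, 0, 0]
    - [0, 0, 0]
    - [0, 0, 0]
    - [0, 0, 0]
    - [0, 0, 0]
    - [0, 0, 0]
    - [0, 0, 0]
    - [0, 0, 0]
    - [0, 0, 0]
    - [0, 0, 0]
  twist: [0, 0, 0, 0, 0, 0, 0, 0, 0, 0]

```text
time: 27.95
tool_pos: [561.1, 186.7, 57.0]
tcp_rot: [-3.137, 0.001, 1.26]
contact_force: [-8.9, 5.6, 3.0]
grip_width: 0.3
finger_force: 5.4
```

Request:
jog_arm:
  dp:
    - [0, 0, 0]
    - [0, 0, 0]
    - [0, 0, 0]
    - [0, 0, 0]
    - [0, 0, 0]
    - [0, 0, 0]
    - [0, 0, 0]
    - [0, 0, 0]
    - [0, 0, 0]
    - [0, 0, 0]
  twist: [0, 0, 0, 0, 0, 0, 0, 0, 0, 0]

```text
time: 29.2
tool_pos: [561.1, 186.7, 56.9]
tcp_rot: [-3.137, 0.001, 1.261]
contact_force: [-9.3, 6.4, 3.1]
grip_width: 0.5
finger_force: 5.4
```

Held at 11 N for 2.5 s. I'll back off along the tangent, then lift away.

Request:
jog_arm:
  dp:
    - [0, -0.001, 0]
    - [0, -0.001, 0]
    - [0, -0.001, 0]
    - [0, -0.002, 0]
    - [0, -0.003, 0]
    - [0, -0.005, 0]
    - [0, -0.008, 0]
    - [0, -0.008, 0]
    - [0, 0, -0.03]
    - [0, 0, -0.05]
  twist: [0, 0, 0, 0, 0, 0, 0, 0, 0, 0]

```text
time: 30.45
tool_pos: [533.9, 194.6, 136.6]
tcp_rot: [-3.138, 0.002, 1.26]
contact_force: [0.9, 0.5, -0.5]
grip_width: 0.3
finger_force: 0.0
```

Request:
jog_arm:
  dp:
    - [0, 0, -0.05]
    - [0, -0.04, -0.03]
    - [0, -0.05, 0]
    - [0, -0.05, 0]
    - [0, -0.05, 0]
    - [0, -0.03, 0]
    - [0, 0, 0]
    - [0, 0, 0]
  twist: [0, 0, 0, 0, 0, 0, 0, 0]

```text
time: 31.45
tool_pos: [326.7, 262.0, 217.5]
tcp_rot: [3.141, -0.0, 1.26]
contact_force: [-0.1, -0.5, 0.0]
grip_width: 0.2
finger_force: 0.0
```

```bash
python3 v.py c7
```

```text
31.45 [326.7 262.  217.5] [ 3.1405e+00 -5.0000e-04  1.2604e+00] [-0.1 -0.5  0. ] [ 0.02 -0.1  -0.01] 0.24884455554848306 0.0
scene [249.5 210.5 275.5 235.5] 0.58
top [227.5 156.5 250.5 179.5] 0.84
```

View pics/c7.png

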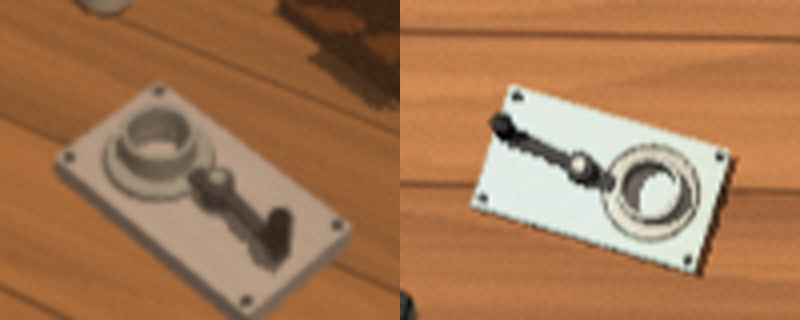

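The final view shows the collar flat in the recess, at top-view (657,190). The lever is at its bite with the toe over the flange at (607,183), and the robot is clear.

```bash
python3 -c "
from plant import bot
print(bot.close_job())"
```

```text
the job is handed in; nothing more can be done
None
```

The smaller collar sits flat in the recess with the lever's toe over its flange; I held the bitten screw at about 11 N for 2.5 s (highest reading about 12 N), let go, and handed the job in at about 32 s.

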